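Unlock and pop open a battery charging case

ROBOT

A 6-joint arm with a two-finger parallel gripper is mounted at the origin on the work surface. World frame = base frame: x ahead of the robot, y to its left, z up, the work surface at z = 0. Lengths are in m, angles in degrees, forces in N, time in s.
With the tool pointing down it reaches from about 0.4 to 0.825 m from the base axis. Payload 7 kg.
Tool frame: the origin (TCP) lies midway between the tips of the shut fingers; the grasp point (between the pads) lies 19 mm behind it; z points along the fingers, y is the line along which they close (so a half turn about z gives the same grasp; the last joint's range is limited). The gripper opens to 88 mm and grips with 3 to 60 N. Pads are 19 mm wide; open, the fingers measure 130 mm over their backs; the gripper's body (78 mm by 193 mm) begins 47 mm behind the grasp point.
Start: joints at [-57.175, 20.546, 0.682, 0, -70.136, -16.507], TCP at [0.19, -0.648, 0.227] pointing down, gripper open.
Joint ranges: [-176.03, 176.03], [-82.01, 121.73], [-58.28, 71.71], [-173.87, 95.51], [-174.79, -0.11], [-173.66, 173.66]. Speed limits (degrees/s): [136.94, 136.94, 172.46, 180, 180, 180].

INTERFACE

Orientations are given as a 3x3 rotation matrix whose columns are the frame's x, y, z axes.
In Python, from rig import robot gives the robot as it stands. Calls block until the motion is done:
- robot.goto(position, orientation): joint-space move of the TCP to a pose.
- robot.servo_line(position, ori=None, speed=0.15): straight line of the TCP; ori=None keeps the orientation; speed is the mean speed in m/s.
- robot.movej(angles): joint-space move.
- robot.move_gripper(opening): opening from 0.0 (shut) to 1.0 (fully open); the grip force is fixed at half the most; returns when the fingers have stopped.
- robot.dwell(seconds).
- robot.ik(position, orientation): joint angles nearest the present ones, or None.
- robot.grab_frame(name): name is "scene" or "side" or "wrist"; returns (picture, depth): 400x640x3 uint8, red, green, blue; 400x640 float32, m along the optical axis (not along the pixel's ray), 0 where there is no reading.
- robot.camera_info(name): a dict with "vfov" (degrees; the focal length in pixels is half the picture's height over the tangent of half this angle, whatever the lens; pixels are square), "cx", "cy" (the principal point, pixels), "view" (4x4, takes a point from world to camera coordinates); the wrist camera has in their place "T_tool_cam" (4x4, takes a point from camera to tool coordinates, whose origin is the TCP and whose axes are the flange's). Camera axes: x right, y down, z forward; pixel columns grow to the right and rows downward; lengths in m; the calibration is good to about 2 mm. A picture is of the moment at which its call begins: read the wrist's pose just before it. camera_info takes no time and is no camera call.
A pose or a line that the arm cannot do raises robot.Unreachable and nothing moves.
- robot.job_done(): hands the job in; it is judged then, once.
Readings, each from a call of its own:
- robot.read_t(): time.
- robot.read_qpos(): joint angles.
- robot.read_qvel(): joint speeds.
- robot.read_effort(): joint torques, N m.
- robot.read_position(): TCP position.
- robot.read_tcp_rot(): TCP orientation.
- robot.read_force(): force on the tool from outside, world axes, zero at the start.
- robot.read_ft_torque(): the same for the moment, N m.
- robot.read_grip_width(): opening from 0.0 (shut) to 1.0 (fully open).
- robot.read_finger_force(): force on a finger pad.
Only numpy, scipy, OpenCV 4.12 (cv2) and the standard library are available. Lean on these libraries where they do the work, as an engineer would, in place of code of your own. Each camera call takes 0.05 s, during which the arm holds its last target. There are 200 camera calls.

TASK

Open the red battery case on the bench: first slide its orange lock open, about 2 cm away from the yellow pad along its track, then press the yellow latch pad slowly straight down until the orange-framed hatch springs up, and let the hatch swing fully open by itself. Never touch the hatch, never push on the case or any part of it harder than 20 N, leave all the other things where they are, and finish clear of the case.

Things in the scene. Friction and masses are not known exactly. Their poses are not given: they have to be found in the camera images.
- case: Red case, 220 (x) x 320 (y) x 100 mm high, fixed to the bench; origin under its centre, z up; yaw up to 0.4 rad either way. Its front (-x, handle reaching 30 mm out, 60 mm up) roughly faces the robot. The half at -y is a flat black deck, 100 mm above the origin, with latch pad and lock; the half at +y holds two battery packs under the hatch.
- latch_axis (a point): Point on the deck's surface (100 mm above the bench) on the vertical axis of the latch pad, a yellow disc 32 mm across in a steel collar 43 mm across and 3 mm high. The pad is screwed out differently on every case and that is not measured: its top is 12 to 25 mm above this point and must be found by touch. In the case's frame: (-55, -85, 100) mm.
- lock_nub (a point): Centre of the top of the orange lock's thumb nub: 12 mm (along the case's x) x 26 mm (along y), its top 18 mm above the deck. It slides along the case's +x, away from the robot, on a flat track; it starts about 90 to 93 mm beyond the pad's axis in the case's +x, on the same line.
- lock (a joint): Travel of the lock in m: 0 to 0.003 = closed (start), open beyond 0.015 (the latch is then free), best left at about 0.020; hard stop at 0.030. It takes about 3 N to slide and stays where it is left. Reading is noisy.
- hatch (a joint): Hatch angle in rad: 0 = shut, 1.35 = fully open. A flat panel 216 x 166 x 8 mm, orange frame with a clear window, its top flush with the deck, hinged along its edge at the case's +y side (156 mm from the case's middle); its free edge swings up and away from the pad, driven by a spring and slowed by a damper: about 1.5 s to full opening.
- hatch_edge (a point): Fixed point: middle of the latch-side edge of the shut hatch, at deck height, in the case's frame (0, -10, 100) mm, 75 mm beside the pad's axis. What overhangs this edge is hit by the rising hatch. A bolt here lets go when the pad is 4 to 5 mm down (hard stop at 6.5): about 4 N to start, 7 N there, plus 5 N per 10 mm/s of speed (damper). Locked, it is blocked. Springs back when let go.
- tape_measure: Bystander: yellow tape measure, 70 x 34 x 62 mm high, beside the case. Origin under its centre.
- tape_roll: Bystander: blue roll of tape lying flat, 90 mm across, 25 mm high, beside the case. Origin under its centre.
- screwdriver: Bystander: red-handled screwdriver lying on the bench.
- wrench: Bystander: steel wrench lying on the bench.
- screw_jar: Bystander: clear jar with a black lid, 60 mm across, 80 mm high. Origin under its centre.
- spray_can: Bystander: spray can with a green band, 54 mm across, 170 mm high. Origin under its centre.
- pack0: Bystander: black and yellow battery pack in the case, 64 x 100 x 54 mm high. Origin under its centre.
- pack1: Bystander: the other battery pack in the case, the same.

How it is judged:
By the outcome, as a careful person would: the job done as asked, in the order asked, and still so for the second after the job is handed in, with the robot touching nothing.
It also fails if it takes over 56 s, if anything falls off the work surface, if the arm or the gripper's body presses on something with over 40 N, if the wrist force passes 120 N, or if a joint passes its speed limit or range.

## Working session

There is one attempt and no reset: what is moved stays moved. The work goes in short steps, each a Python script; the robot and the scene stay as the last script left them, time stands still between calls to the robot, and variables do not carry over. Pictures are saved under pics/ and viewed, at most 10 in all, crops included, and the job is handed in when it is done.

```bash
ls; mkdir -p pics; python3 - <<'E'
from rig import robot
import cv2,numpy as np
for n in ["scene","side"]:
    p,d=robot.grab_frame(n); cv2.imwrite(f"pics/{n}0.png",p[:,:,::-1]); np.savez(f"{n}0.npz",p=p,d=d)
    print(n,robot.camera_info(n))
print(robot.camera_info("wrist"),robot.read_t(),robot.read_force(),robot.read_tcp_rot())
E
```

```text
pics
scene {'vfov': 49.789758398446324, 'cx': 313.35122056778914, 'cy': 196.3533323697816, 'view': array([[-0.67551244,  0.73731339,  0.0072045 ,  0.38962009],
       [ 0.60555852,  0.56032289, -0.56509923, -0.25844323],
       [-0.42069208, -0.37736882, -0.82499148,  1.67752039],
       [ 0.        ,  0.        ,  0.        ,  1.        ]])}
side {'vfov': 57.1363657358657, 'cx': 315.22165063581843, 'cy': 203.20343773556024, 'view': array([[-0.99509402, -0.09828013,  0.01135418,  0.56444547],
       [-0.07516016,  0.67635051, -0.73273524,  0.12757736],
       [ 0.06433391, -0.72999384, -0.6804191 ,  1.28288469],
       [ 0.        ,  0.        ,  0.        ,  1.        ]])}
{'vfov': 66.55453104548852, 'cx': 317.2016259426639, 'cy': 205.8311233686253, 'T_tool_cam': array([[ 1.50591532e-05, -9.58976904e-01, -2.83484211e-01,
         7.55183908e-02],
       [ 9.99999979e-01,  7.22402200e-05, -1.91254213e-04,
        -7.78674559e-04],
       [ 2.03887335e-04, -2.83484202e-01,  9.58976885e-01,
        -1.58623175e-01],
       [ 0.00000000e+00,  0.00000000e+00,  0.00000000e+00,
         1.00000000e+00]])} 0.1 [-0.23384769  0.21351039 -0.4657369 ] [[-9.59759022e-01 -2.80824324e-01 -5.65510835e-04]
 [-2.80824848e-01  9.59758057e-01  1.36998747e-03]
 [ 1.58027775e-04  1.47366733e-03 -9.99998902e-01]]
```

View pics/scene0.png

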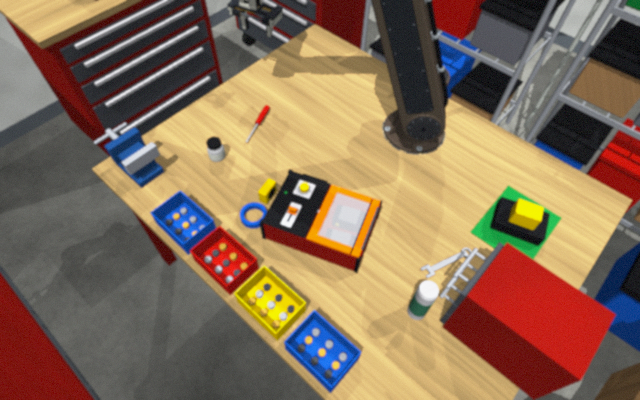

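View pics/side0.png

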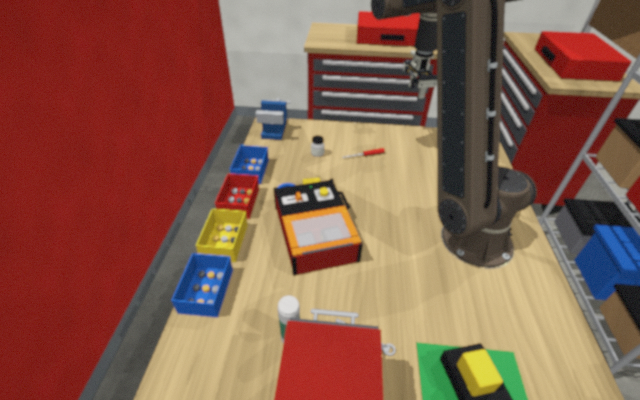

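The scene view shows the case in mid-picture: yellow pad at about (305,187), orange nub at (290,211), hatch around (343,218). The tape measure is close to the case at (267,189). The side view agrees, with the pad at (323,193) and the nub at (298,197).

```bash
cat > h.py <<'E'
from rig import robot
import cv2,numpy as np
def cam(n,pose=None):
    c=robot.camera_info(n); f=200/np.tan(np.radians(c['vfov']/2))
    if n!='wrist': T=np.linalg.inv(c['view'])
    else:
        A=np.eye(4); A[:3,:3],A[:3,3]=pose; T=A@c['T_tool_cam']
    return T,f,c['cx'],c['cy']
def ray(C,u,v,z):
    T,f,cx,cy=C; d=T[:3,:3]@np.array([(u-cx)/f,(v-cy)/f,1]); o=T[:3,3]
    return o+d*(z-o[2])/d[2]
def blobs(p,lo,hi,box,amin=8):
    h=cv2.cvtColor(p,cv2.COLOR_RGB2HSV); m=cv2.inRange(h,np.array(lo),np.array(hi))
    k=np.zeros_like(m); x0,y0,x1,y1=box; k[y0:y1,x0:x1]=m[y0:y1,x0:x1]
    n,L,s,c=cv2.connectedComponentsWithStats(k)
    return [(s[i,4],c[i],L==i) for i in range(1,n) if s[i,4]>=amin]
YEL=((22,140,120),(32,255,255)); ORG=((5,150,120),(19,255,255))
E
python3 - <<'E'
from h import *
for n,box in [("scene",(245,165,390,275)),("side",(270,178,365,275))]:
    p=np.load(n+"0.npz")['p']; C=cam(n)
    for nm,R in [("yel",YEL),("org",ORG)]:
        for a,c,m in blobs(p,*R,box):
            z=.118 if a<150 else .1
            print(n,nm,a,c.round(1),ray(C,*c,z).round(4))
            if a>400:
                cs,_=cv2.findContours(m.astype('u1'),0,2); b=max(cs,key=cv2.contourArea)
                q=np.array([ray(C,*x[0],.1)[:2] for x in b],np.float32)*1000
                r=cv2.minAreaRect(q); print(r, cv2.boxPoints(r).round(1).tolist())
E
```

```text
scene yel 272 [265.7 189.8] [ 0.632  -0.1586  0.1   ]
scene yel 65 [303.9 187.1] [ 0.55   -0.0667  0.118 ]
scene yel 129 [264. 271.] [0.837  0.0494 0.118 ]
scene org 1347 [343.  222.5] [0.5564 0.1036 0.1   ]
((545.4353637695312, 99.900390625), (226.65049743652344, 176.5950469970703), 20.470922470092773) [[408.3999938964844, 143.0], [470.1000061035156, -22.5], [682.5, 56.79999923706055], [620.7000122070312, 222.3000030517578]]
scene org 48 [291.8 210. ] [ 0.6383 -0.0348  0.118 ]
scene org 42 [280.9 243. ] [0.7422 0.0217 0.118 ]
scene org 43 [253.2 261.4] [0.8373 0.0056 0.118 ]
scene org 63 [325.1 259.4] [0.6939 0.1518 0.118 ]
scene org 21 [246.1 265.4] [ 8.593e-01 -1.000e-04  1.180e-01]
side yel 94 [310.6 180.4] [ 0.5967 -0.116   0.118 ]
side yel 52 [323.3 190.7] [ 0.5464 -0.0646  0.118 ]
side org 34 [297.8 195.4] [ 0.6319 -0.0306  0.118 ]
side org 1244 [317.4 229.3] [0.5511 0.1043 0.1   ]
((545.6887817382812, 102.18069458007812), (230.82406616210938, 181.25375366210938), 20.061059951782227) [[406.20001220703125, 147.6999969482422], [468.3999938964844, -22.5], [685.2000122070312, 56.599998474121094], [623.0, 226.89999389648438]]
```

Both cameras agree: yaw is about 20.2°, case centre about (0.571, 0.032), and the pad and nub sit where the model predicts. Next I shut the gripper and take a wrist view from above. Tool y goes along the case's x, with the camera on the side away from the hatch.

```bash
cat >> h.py <<'E'
yaw=np.radians(20.2)
def axes(yaw):
    ex=np.array([np.cos(yaw),np.sin(yaw),0]); ey=np.array([-np.sin(yaw),np.cos(yaw),0]); return ex,ey
def ori(yaw):
    ex,ey=axes(yaw); return np.column_stack([-ey,-ex,[0,0,-1]])
E
python3 - <<'E'
from h import *
ex,ey=axes(yaw); P=np.array([.549,-.066,0])+ex*.045; P[2]=.29
print(robot.ik(P,ori(yaw)))
robot.move_gripper(0.0); robot.goto(P,ori(yaw))
pos,R=np.array(robot.read_position()),np.array(robot.read_tcp_rot())
p,d=robot.grab_frame("wrist"); cv2.imwrite("pics/w1.png",p[:,:,::-1]); np.savez("w1.npz",p=p,d=d,pos=pos,R=R)
C=cam("wrist",(R,pos)); print(pos,robot.read_t(),robot.read_force(),robot.read_grip_width())
for nm,Rg in [("yel",YEL),("org",ORG)]:
    for a,c,m in blobs(p,*Rg,(0,0,640,400),60):
        print(nm,a,c.round(1),ray(C,*c,.118).round(4),d[int(c[1]),int(c[0])])
E
```

```text
[ 13.98013585  10.93456251  -4.25080322   0.         -74.81463426
   6.21986415]
[ 0.59114951 -0.05122651  0.28989262] 4.1333 [-0.52838067 -1.41006391 -1.05388787] 0.005118483396906061
yel 1858 [349.8  64.8] [ 0.6051 -0.1806  0.118 ] 0.35435593
yel 12741 [ 90.5 200.3] [0.8267 0.0496 0.118 ] 0.44862315
yel 628 [361.5 184.2] [ 0.5477 -0.0723  0.118 ] 0.3372272
org 479 [281.6 183.6] [ 0.631  -0.0425  0.118 ] 0.33767495
org 303 [260.5 242. ] [0.6324 0.0324 0.118 ] 0.37607569
org 290 [370.5 241.8] [ 0.5114 -0.0122  0.118 ] 0.3788484
```

View pics/w1.png

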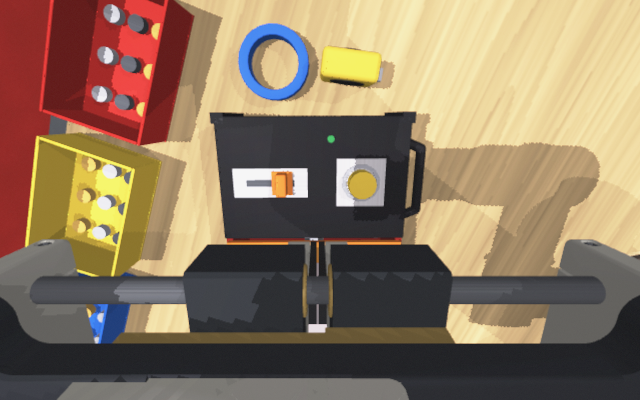

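The wrist view shows the pad at (361,184), nub at (282,184), a white track plate, the collar plate, and the fingertips at about (316,240). It differs by about 6 mm in y from the fixed cameras, so I'll check depth heights and the wrist calibration against the visible fingertip.

```bash
python3 - <<'E'
from h import *
w=np.load("w1.npz"); p,d,pos,R=w['p'],w['d'],w['pos'],w['R']; C=cam("wrist",(R,pos)); T,f,cx,cy=C
def pt(C,d,u,v):
    T,f,cx,cy=C; z=np.median(d[int(v)-1:int(v)+2,int(u)-1:int(u)+2]); return (T@[(u-cx)/f*z,(v-cy)/f*z,z,1])[:3].round(4)
t=np.linalg.inv(T)@np.append(pos,1); print("TCP px",t[:2]/t[2]*f+[cx,cy])
for nm,u,v in [("pad",361,184),("nub",282,181),("deck",320,210),("track",245,190),("plate",345,202),("bench",450,300),("decktop",300,125),("bench2",330,20)]: print(nm,pt(C,d,u,v))
for n,L in [("scene",[("pad",304,187),("hatch",343,218),("bench",330,130)]),("side",[("pad",323,190),("hatch",317,229),("bench",400,200)])]:
    D=np.load(n+"0.npz")['d']
    for l in L: print(n,l[0],pt(cam(n),D,*l[1:]))
cv2.imwrite("pics/w1c.png",cv2.resize(p[100:260,200:430,::-1],None,fx=3.4,fy=3.4,interpolation=cv2.INTER_NEAREST))
E
```

```text
TCP px [319.14332041 257.33235476]
pad [ 0.5484 -0.0724  0.1184]
nub [ 0.6315 -0.0456  0.1184]
deck [ 0.5785 -0.0234  0.1004]
track [ 0.6694 -0.0165  0.1014]
plate [ 0.5541 -0.043   0.1008]
bench [ 0.5669 -0.0899  0.374 ]
decktop [ 0.6333 -0.108   0.1005]
bench2 [ 6.442e-01 -2.415e-01  4.000e-04]
scene pad [ 0.5488 -0.0673  0.1169]
scene hatch [0.5435 0.0929 0.0987]
scene bench [ 0.2194 -0.2395 -0.0026]
side pad [ 0.548  -0.0693  0.1172]
side hatch [0.5528 0.0991 0.0956]
side bench [ 0.2528 -0.1813 -0.0021]
```

View pics/w1c.png

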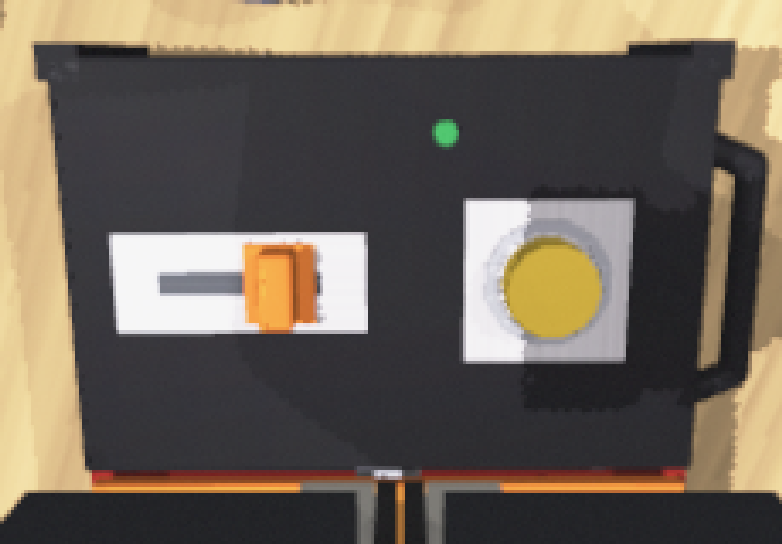

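```bash
python3 - <<'E'
from h import *
w=np.load("w1.npz"); d=w['d']; C=cam("wrist",(np.eye(3),np.zeros(3))); T,f,cx,cy=C
for v in (241,246,252,262,280):
  for u in (190,240,290,303,307,312,317,325,332,345,400,445):
    z=d[v,u]; q=(T@[(u-cx)/f*z,(v-cy)/f*z,z,1])[:3]
    if z>0 and q[2]<.05: print(v,u,(q*1000).round(0).astype(int).tolist(),end=' ')
  print()
E
```

```text
241 290 [12, -16, -5] 241 303 [12, -9, -5] 241 307 [12, -7, -5] 241 312 [11, -4, -2] 241 332 [12, 7, -5] 241 345 [12, 14, -5] 
246 240 [40, -25, -73] 246 290 [40, -9, -73] 246 303 [40, -5, -74] 246 307 [12, -6, -12] 246 312 [11, -4, -9] 246 325 [12, 3, -10] 246 332 [39, 3, -73] 246 345 [39, 7, -73] 246 400 [39, 24, -73] 
252 240 [39, -24, -77] 252 290 [40, -9, -79] 252 303 [40, -5, -77] 252 307 [12, -6, -19] 252 312 [11, -4, -16] 252 325 [10, 3, -15] 252 332 [39, 3, -76] 252 345 [39, 7, -77] 252 400 [39, 23, -77] 
262 240 [40, -22, -84] 262 290 [40, -8, -84] 262 303 [39, -5, -83] 262 307 [8, -6, -21] 262 312 [10, -4, -26] 262 325 [11, 3, -26] 262 332 [39, 3, -83] 262 345 [40, 6, -85] 262 400 [39, 22, -82] 
280 190 [38, -33, -90] 280 240 [37, -21, -89] 280 290 [37, -8, -89] 280 303 [35, -5, -85] 280 307 [33, -4, -81] 280 312 [33, -3, -81] 280 317 [33, -1, -81] 280 325 [33, 1, -81] 280 332 [35, 3, -85] 280 345 [38, 6, -90] 280 400 [38, 20, -90] 280 445 [37, 31, -90]
```

Calibration is consistent: deck at z = 0.1004 and pad top near 0.118 in all views. I'll use pad axis (0.548, -0.070) and push the lock now, monitoring force.

```bash
cat >> h.py <<'E'
PAD=np.array([.5482,-.0705,0])
def F(n=4): return np.mean([robot.read_force() for _ in range(n)],0)
def at(a,z,b=0):
    ex,ey=axes(yaw); q=PAD+a*ex+b*ey; q[2]=z; return q
E
cat > lock.py <<'E'
from h import *
ex,ey=axes(yaw); O=ori(yaw)
robot.servo_line(at(.052,.14),O,speed=.15)
robot.dwell(.2); F0=F(8); print("F0",F0.round(2),[np.round(robot.read_force(),1).tolist() for _ in range(3)])
robot.servo_line(at(.052,.120),speed=.05)
for z in (.115,.110):
    robot.servo_line(at(.052,z),speed=.03); f=F()-F0
    if f[2]>3: print("touch",z,f); raise SystemExit
a=.052; c=None
while a<.1:
    a+=.0015; robot.servo_line(at(a,.110),speed=.02); f=(F()-F0); fx=-f@ex
    print(round(a*1000,1),f.round(1),round((np.array(robot.read_position())-PAD)@ex*1000,1))
    if fx>10: print("hard"); break
    if c is None and fx>1.8: c=a
    if c and a>=c+.019: break
print("contact",c,robot.read_t())
E
python3 lock.py
```

```text
F0 [-0.02  0.39  0.09] [[-0.0, 0.4, 0.1], [-0.0, 0.4, 0.1], [-0.0, 0.4, 0.1]]
53.5 [-0.5 -0.2 -0.2] 53.7
55.0 [ 0.1 -0.8 -0.3] 55.1
56.5 [ 0.  -0.4  0.1] 56.6
58.0 [0.5 0.  0.7] 58.1
59.5 [-0.7 -0.9 -0.7] 59.6
61.0 [ 1.  -0.5 -0.2] 61.1
62.5 [ 0.5 -0.7 -0.1] 62.6
64.0 [ 0.9 -0.8  0.1] 64.1
65.5 [-0.9 -0.7 -1. ] 65.6
67.0 [-2.  -0.7  1.9] 66.7
68.5 [-3.1 -1.4  1.4] 68.2
70.0 [-2.  -0.9  1.2] 70.0
71.5 [-3.  -1.4  0.6] 71.6
73.0 [-1.8 -1.2  0.5] 73.2
74.5 [-2.2 -0.3 -0.9] 74.6
76.0 [-2.8 -0.9 -0.2] 76.1
77.5 [-2.3 -0.9 -0.7] 77.6
79.0 [-2.4 -0.5 -1. ] 79.1
80.5 [-2.5 -0.5 -0.9] 80.7
82.0 [-2.1  0.2 -0.6] 82.1
83.5 [-2.7  0.1 -0.4] 83.6
85.0 [-3.2  0.  -1.9] 85.2
86.5 [-2.8  0.2 -0.1] 86.7
contact 0.067 12.4167
```

The lock slid at about 3 N for about 20 mm. I'll lift clear and check it from above the pad.

```bash
python3 - <<'E'
from h import *
robot.servo_line(at(.080,.110),speed=.08)
robot.servo_line(at(.075,.150),speed=.12); robot.servo_line(at(0,.150),speed=.15)
pos,R=np.array(robot.read_position()),np.array(robot.read_tcp_rot())
p,d=robot.grab_frame("wrist"); cv2.imwrite("pics/w2.png",p[:,:,::-1]); C=cam("wrist",(R,pos))
ex,ey=axes(yaw)
for nm,Rg in [("yel",YEL),("org",ORG)]:
    for a,c,m in blobs(p,*Rg,(0,0,640,400),60):
        q=ray(C,*c,.118)-PAD; print(nm,a,c.round(1),"along",round(q@ex*1000,1),"side",round(q@ey*1000,1))
print(pos,robot.read_t())
E
```

```text
yel 4821 [307.3  39.5] along 7.4 side -118.8
yel 3484 [ 21.5 210. ] along 195.6 side -18.5
yel 1254 [322.5 226.3] along -1.7 side -7.2
org 1296 [165.6 229.9] along 103.1 side -4.6
org 1478 [154.6 321.6] along 121.3 side 67.4
org 180 [316.9 327.2] along 2.0 side 72.2
[ 0.5488962  -0.07040358  0.15005692] 13.85
```

View pics/w2.png

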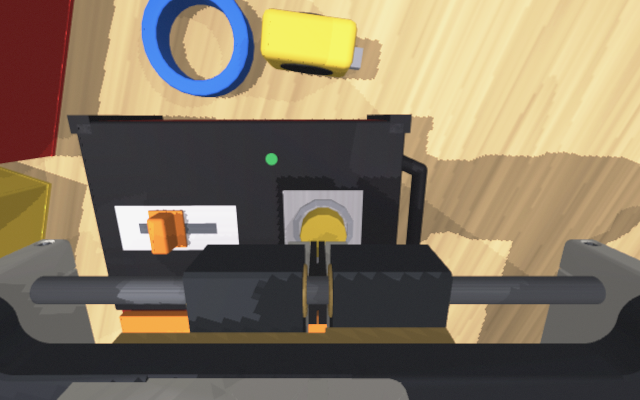

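The lock is now open: the nub moved about 20 mm along its track and is at (158,232). The pad's disc centre is near (322,231), about 3 mm to the -y side of my axis. I'll shift by that and press slowly.

```bash
cat > press.py <<'E'
from h import *
b=-.003; a=-.001
robot.servo_line(at(a,.135,b),speed=.1); robot.dwell(.2); F0=F(8)
base=robot.grab_frame("side")[0].astype(int)
z=.130; robot.servo_line(at(a,z,b),speed=.03); c=None
while z>.106:
    s=.001 if c is None else .0005
    z-=s; robot.servo_line(at(a,z,b),speed=.008 if c is None else .003); f=F(3)-F0
    zr=robot.read_position()[2]; msg=""
    if c is None and f[2]>2: c=z
    ch=0
    if c and c-z>.0025:
        im=robot.grab_frame("side")[0].astype(int); ch=(abs(im-base)[200:270,280:360].max(2)>40).sum()
    print(round(z*1e3,1),round(zr*1e3,1),f.round(1),ch)
    if f[2]>14: print("hard"); break
    if ch>400: print("hatch moving"); break
    if c and c-z>.0062: print("deep"); break
print("contact",c,robot.read_t())
E
python3 press.py
```

```text
129.0 129.0 [-0.1  0.1  0.4] 0
128.0 128.0 [-0.8 -0.4 -0.3] 0
127.0 126.9 [ 0.7 -0.1  0.1] 0
126.0 125.9 [-0.6  0.  -0.1] 0
125.0 125.0 [-1.1  0.2 -0.2] 0
124.0 123.9 [-0.7  0.4  0.6] 0
123.0 122.9 [-0.1  0.6 -0.2] 0
122.0 121.9 [ 0.  -0.5  0.6] 0
121.0 120.9 [-0.4  0.9  1.3] 0
120.0 119.9 [-0.5  0.8  0. ] 0
119.0 118.9 [-0.5 -0.2  1.4] 0
118.0 118.0 [-0.4  1.   1.2] 0
117.0 117.3 [-2.4  0.4  4. ] 0
116.5 116.8 [-2.   1.   5.4] 0
116.0 116.2 [-2.5  1.2  5.6] 0
115.5 115.7 [-2.2  0.8  5.6] 0
115.0 115.2 [-2.6  0.6  5.8] 0
114.5 114.7 [-3.1  1.1  6.2] 0
114.0 114.2 [-1.9  0.4  7.1] 0
113.5 113.8 [-2.6  0.9  5.4] 0
113.0 112.9 [-1.8 -0.5  2.1] 223
112.5 112.6 [-2.3  0.9  5.1] 1238
hatch moving
contact 0.11699999999999999 21.3917
```

The bolt let go and the hatch is moving. I'll lift off straight up, move away from the hatch and check.

```bash
python3 - <<'E'
from h import *
robot.servo_line(at(-.001,.135,-.003),speed=.03)
robot.servo_line(at(-.001,.26,-.003),speed=.15)
robot.servo_line(at(-.02,.30,-.15),speed=.15); robot.dwell(1.)
for n in ("side","scene"):
    p,_=robot.grab_frame(n); cv2.imwrite(f"pics/{n}3.png",p[:,:,::-1])
a,b=[cv2.imread(f"pics/{n}3.png") for n in ("side","scene")]
cv2.imwrite("pics/end.png",np.hstack([cv2.resize(a[120:320,220:420],(400,400)),cv2.resize(b[120:320,220:420],(400,400))]))
print(robot.read_t(),robot.read_force(),robot.read_position())
E
```

```text
25.55 [0.18377213 0.76887607 0.38695659] [ 0.58121432 -0.21818623  0.30000905]
```

View pics/end.png

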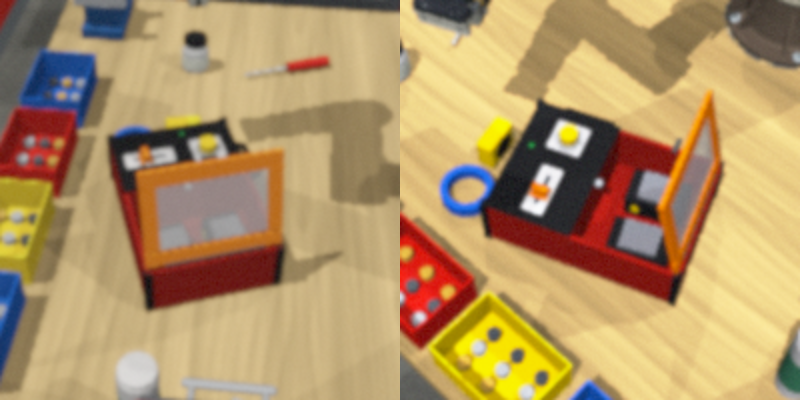

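Both views show the hatch standing fully open, with the nub partway along its track and the pad sprung back. The packs, tape and tape measure are undisturbed, and the gripper is clear of the case.

```bash
python3 -c "
from rig import robot
robot.dwell(.5); print(robot.job_done(), robot.read_t())"
```

```text
the job is handed in; nothing more can be done
the job is handed in; nothing more can be done
```

Job handed in after about 26 s: I slid the lock open about 20 mm, pressed the pad at no more than about 7 N until the bolt let go, and the hatch swung fully open by itself, with the arm clear of the case.

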